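Line up the tile samples and show the rose one to the camera

ROBOT

A 7-joint arm with a two-finger parallel gripper is mounted at the origin on the work surface. World frame = base frame: x ahead of the robot, y to its left, z up, the work surface at z = 0. Lengths are in m, angles in rad, forces in N, time in s.
With the tool pointing down it reaches from about 0.35 to 0.9 m from the base axis. Payload 8.1 kg.
Tool frame: the origin (TCP) lies midway between the tips of the shut fingers; the grasp point (between the pads) lies arm.grasp_offset behind it (arm.grasp_offset is the distance from the TCP to the grasp point, in m); z points along the fingers, y is the line along which they close (so a half turn about z gives the same grasp; the last joint's range is limited). The gripper opens to 92 mm and grips with 3 to 60 N. Pads are 19 mm wide; open, the fingers measure 130 mm over their backs; the gripper's body (75 mm by 190 mm) begins 47 mm behind the grasp point.
Start: joints at [1.083, 0.434, 0.025, 1.573, -0.012, 1.134, -0.075], TCP at [0.235, -0.579, 0.227] pointing down, gripper open.
Joint ranges: [-2.62, 2.62], [-0.44, 2.09], [-1.27, 1.32], [0.08, 2.57], [-1.32, 4.46], [0.12, 2], [-2.74, 2.74]. Speed limits (rad/s): [2.22, 2.22, 3.01, 3.01, 3.14, 3.14, 3.14].

INTERFACE

Orientations are given as a rotation vector (axis times angle).
In Python, from cell import observe, imaging, arm gives the robot as it stands.
- The arm moves only by the tool apply_moves, never from a script. Its argument "commands" is a list of rows, each a list of 5 numbers: the opening in per cent of the stroke, from 0 (shut) to 100 (fully open), then the shift along the world's x, y, z in units of 0.06 m (1.0 is 0.06 m), then the turn about the world's z in units of 0.5 rad (1.0 is 0.5 rad). A call has 1 to 12 rows; each row shifts and turns the commanded pose from where the row before left it; what a row does not reach is not made up. A row lasts 1/8 s, in which the tool goes at most 62.5 mm and 10.7 degrees, less where a joint would pass 70% of its speed; a pose out of reach is approached as far as the arm can. A call with a number of a shift or a turn outside -1 to 1 is refused whole. A call with a gripper value outside its range is refused whole. The fingers move at their own pace and stop on an object; "newtons" is the grip in N (left out, the last holds). Time passes only in rows, so rows that do not move let the fingers close. It gives the time, the measured TCP pose, the force, the opening and the grip force at its end, in the units of the state.
- observe(): the state, without advancing time (a new reading comes with each control period).
- imaging.get_image(name): name is "scene" or "top"; returns (picture, depth): 420x560x3 uint8, red, green, blue; 420x560 float32, m along the optical axis (not along the pixel's ray), 0 where there is no reading.
- imaging.camera_params(name): a dict with "camera_matrix" (3x3 intrinsics, pixels), "dist" ([k1, k2, p1, p2, k3] as OpenCV has them; the pictures are not rectified), "origin" and "rotation" of the camera in the world. Camera axes: x right, y up, looking along -z (the intrinsics and any distortion apply to the point x, -y, -z); pixel columns grow to the right and rows downward; lengths in m; the calibration is good to about 2 mm. A picture is of the moment at which its call begins. camera_params takes no time and is no camera call.
- arm.sign_off(): hands the job in; it is judged then, once.
The state is a dict: "clock": time; "joints": joint angles; "dq": joint speeds; "joint_efforts": joint torques, N m; "position": TCP position; "ee_rot": TCP orientation; "force": force on the tool from outside, world axes, zero at the start; "ft_torque": the same for the moment, N m; "width": opening from 0.0 (shut) to 1.0 (fully open); "gripper_force": force on a finger pad.
Only numpy, scipy, OpenCV 4.12 (cv2) and the standard library are available. Lean on these libraries where they do the work, as an engineer would, in place of code of your own. Each camera call takes 0.05 s, during which the arm holds its last target. There are 200 camera calls.

TASK

We are photographing tile samples for the kitchen splashback: first push the three loose square tiles up against the robot's side of the brass strip, so that they lie flat, square to it and in one straight row. Then take the rose-pink sample out of the wooden rack and hold it up in the air before the camera's lens, 15 cm from the lens to the middle of the tile, centred on it at lens height, upright and with the glazed pink face squarely to the lens. Finish while still holding it there, steady, and leave the other samples, the camera and the rest of the worktop undisturbed.

Things in the scene. Friction and masses are not known exactly. Their poses are not given: they have to be found in the camera images.
- strip: Fixed brass straight-edge bar lying on the worktop, 340 mm long (its y axis), 20 mm wide (its x axis), 16 mm high. Origin at the centre of its underside; its -x side (the long face at x = -10 mm) faces the robot. A square tile flush against it has its centre 45 mm to -x of the strip's origin.
- row0: Loose square tile (sage green glaze), 70 x 70 x 12 mm, about 130 g, lying flat on the worktop on the robot's side of the strip, 35 to 70 mm clear of it and askew by up to 17 degrees. Origin at the centre of its underside, z up, x and y along its edges, x roughly towards the strip. The three start spread along the strip about 100 mm apart.
- row1: Loose square tile (pale grey glaze), 70 x 70 x 12 mm, about 130 g, lying flat on the worktop on the robot's side of the strip, 35 to 70 mm clear of it and askew by up to 17 degrees. Origin at the centre of its underside, z up, x and y along its edges, x roughly towards the strip. The three start spread along the strip about 100 mm apart.
- row2: Loose square tile (blue glaze), 70 x 70 x 12 mm, about 130 g, lying flat on the worktop on the robot's side of the strip, 35 to 70 mm clear of it and askew by up to 17 degrees. Origin at the centre of its underside, z up, x and y along its edges, x roughly towards the strip. The three start spread along the strip about 100 mm apart.
- rack: Fixed wooden rack, 200 (its x axis) x 100 x 50 mm high, with three slots 70 mm apart along its x, each holding one tile sample on edge. Origin at the centre of its underside; the slot floors are 8 mm above the worktop and the slots' cheeks end 50 mm above it; a slot is 12 mm wide.
- rose: The rose-pink tile sample, 10 mm thick (its x axis) x 80 mm wide (y) x 120 mm tall (z), about 220 g, standing in one of the rack's slots (any of the three). Origin at the centre of its lower edge, so its top edge is 120 mm above it along z. Its +x face is the glazed pink one, its -x face and the edges are bare tan clay.
- rose_center (a point): Middle of the rose tile, 60 mm above its origin. Axes as those of rose.
- rose_sight (a point): Imaginary point 150 mm straight out of the middle of the pink face side (150 mm along +x from rose_center); it falls on the lens when the tile is presented rightly.
- slate: Dark slate-grey tile sample of the same size (10 x 80 x 120 mm) standing in another slot; leave it.
- cream: Cream-white tile sample of the same size standing in another slot; leave it.
- stand: Fixed table stand of the camera: black foot 100 mm in diameter, post 22 mm thick, up to 112 mm high. Origin at the centre of its underside; its -x axis is the way in which the camera looks. Beside it, about 0.3 m away to the robot's right (-y), stands a fixed picture frame, 190 mm high.
- lens (a point): Centre of the front glass of the small black photo camera (105 mm wide, 65 mm high) on the stand. The camera looks level along this frame's -x axis, roughly towards the robot; z is up. The lens is 50 mm in front of the stand's axis and 170 to 230 mm above the worktop.
- plant: Plant in a white pot 100 mm wide, 200 mm high, origin under its centre; leave it.
- mug: Blue mug, 82 mm wide, 95 mm high, origin under its centre; leave it.
- jar: Amber glass jar with brass cap, 72 mm wide, 110 mm high, origin under its centre; leave it.
- mill: Dark wooden pepper mill, 54 mm wide, 165 mm high, origin under its centre; leave it.
Things that resemble listed ones, but are neither listed nor needed, are in the scene too. Leave any black or red look-alike of the row0 alone. What is shaped like the rack but turquoise is not meant.

How it is judged:
By the outcome, as a careful person would: the job done as asked, in the order asked, and still so for the second after the job is handed in, while the arm keeps its last pose, push and grip.
It also fails if it takes over 67 s, if anything falls off the work surface, if the arm or the gripper's body presses on something with over 40 N, if the wrist force passes 120 N, or if a joint passes its speed limit or range.

## Working session

There is one attempt and no reset: what is moved stays moved. The work goes in short steps, Python scripts to look and compute and a tool call to move; the robot and the scene stay as the last step left them, time stands still between calls to the robot, and variables do not carry over. Pictures are saved under pics/ and viewed, at most 10 in all, crops included, and the job is handed in when it is done.

Besides the shell and the picture viewer there is one more tool, called after "Request:" by a JSON object that holds its "method" and its "body", one argument or row to a line. apply_moves: Moves the arm, as the interface text tells. Its arguments: {"type":"object","properties":{"commands":{"type":"array"},"newtons":{"type":"number"}},"required":["commands"]}

```bash
ls; mkdir -p pics; cat > h.py <<'E'
import numpy as np,cv2
from cell import observe,imaging,arm
def grab(n):
    im,d=imaging.get_image(n); np.savez(f'/tmp/{n}.npz',im=im,d=d); return im,d
def load(n):
    z=np.load(f'/tmp/{n}.npz'); return z['im'],z['d']
def cloud(n,d):
    p=imaging.camera_params(n);K=np.array(p['camera_matrix'],float);D=np.array(p['dist'],float)
    v,u=np.mgrid[0:d.shape[0],0:d.shape[1]]
    q=cv2.undistortPoints(np.stack([u,v],-1).reshape(-1,1,2).astype(np.float64),K,D).reshape(*d.shape,2)
    c=np.stack([q[...,0]*d,-q[...,1]*d,-d],-1)
    return c@np.array(p['rotation']).T+np.array(p['origin'])
E
python3 - <<'E'
from h import *
for n in('scene','top'):
    im,d=grab(n); cv2.imwrite(f'pics/{n}0.png',cv2.resize(im[...,::-1],(800,600)))
    p=imaging.camera_params(n);print(n,p['origin'],np.array(p['rotation']).round(2).tolist(),p['camera_matrix'])
s=observe();print(s['position'],s['ee_rot'],s['clock'],s['width'],arm.grasp_offset)
E
```

```text
pics
scene [0.91653249 0.75466175 1.12602933] [0.23, 0.94, 2.5] [[445.14764278   0.         281.9378964 ]
 [  0.         445.14764278 207.81057227]
 [  0.           0.           1.        ]]
top [ 0.41631238 -0.00943786  1.52834865] [0.06, -0.07, -1.56] [[436.71684387   0.         282.19611154]
 [  0.         436.71684387 204.90394291]
 [  0.           0.           1.        ]]
[ 0.23438828 -0.57888034  0.22600834] [-3.08228026e+00 -6.00313865e-01  6.18886447e-04] 0.1 0.9987360333701035 0.0188
```

View pics/scene0.png

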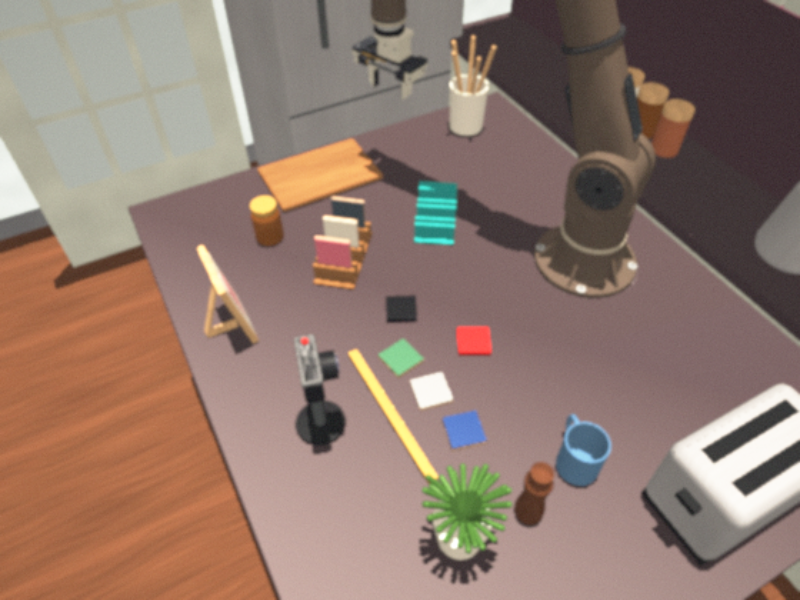

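View pics/top0.png

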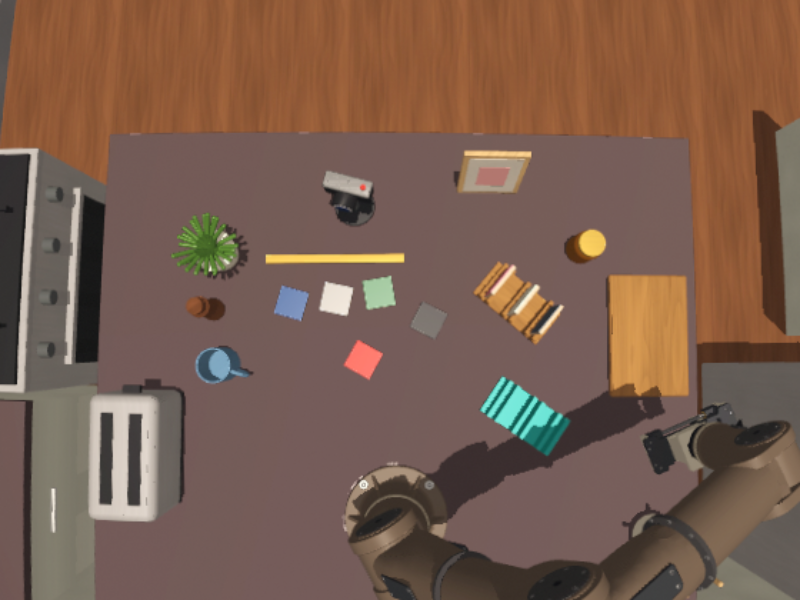

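The top view shows the tiles (green 379,292; grey 336,298; blue 291,303 at 800 px), the strip at row 258, the wooden rack at (518,302) with rose at its upper left slot (503,280), and the camera at (348,188). The rotation is a rotation vector, so I'll fix the helper and measure next.

```bash
sed -i "s/np.array(p\['rotation'\]).T/cv2.Rodrigues(np.array(p['rotation'],float))[0].T/" h.py
python3 - <<'E'
from h import *
from scipy import ndimage
for n in('top','scene'):
    im,d=load(n);P=cloud(n,d);hsv=cv2.cvtColor(im,cv2.COLOR_RGB2HSV).astype(int);H,S,V=hsv[...,0],hsv[...,1],hsv[...,2]
    ok=(d>0)&(P[...,0]>.3)&(P[...,0]<1.1)&(abs(P[...,1])<.6)
    Z=P[...,2]; print(n,'table z',np.median(Z[ok]))
    low=(Z<.03)&(Z>-.02)&ok
    M={'green':low&(H>45)&(H<80)&(S>60),'blue':low&(H>100)&(H<125)&(S>90),
       'grey':low&(S<40)&(V>150),'strip':low&(H>15)&(H<30)&(S>120)}
    for k,m in M.items():
        l,c=ndimage.label(ndimage.binary_opening(m) if k!='strip' else m)
        if c==0: print(k,'none');continue
        b=l==1+np.argmax(ndimage.sum(m,l,range(1,c+1)))
        q=P[b]; r=cv2.minAreaRect((q[:,:2]*1000).astype(np.float32))
        print(k,b.sum(),'med z',np.median(q[:,2]).round(4),'mean',q.mean(0).round(4),'rect',[np.round(x,1) for x in r])
    # camera & rack clouds
    for k,(x0,x1,y0,y1,z0,z1) in {'cam':(.75,1.05,-.05,.3,.12,.35)}.items():
        m=(d>0)&(P[...,0]>x0)&(P[...,0]<x1)&(P[...,1]>y0)&(P[...,1]<y1)&(Z>z0)&(Z<z1)
        q=P[m];print(k,m.sum(),q.min(0).round(3),q.max(0).round(3))
    v,u=np.nonzero((d>0)&(P[...,0]>.45)&(P[...,0]<.8)&(P[...,1]>-.5)&(P[...,1]<-.2)&(Z>.1)&(Z<.16))
    q=P[v,u];print('rack tops',len(q),q.min(0).round(3),q.max(0).round(3))
im,d=load('top')
a=cv2.resize(im[165:245,320:400,::-1],(600,600),interpolation=cv2.INTER_CUBIC) 
cv2.imwrite('pics/rackcrop.png',a)
im,d=load('scene')
b=im[130:310,190:300,::-1]
cv2.imwrite('pics/scenecrop.png',cv2.resize(b,(366,600),interpolation=cv2.INTER_CUBIC))
im,d=load('top');b=im[110:165,215:275,::-1]
cv2.imwrite('pics/all.png',np.hstack([cv2.resize(a,(400,400)),cv2.resize(b,(400,400),interpolation=cv2.INTER_CUBIC)]))
E
```

```text
top table z 0.0009630989256480538
green none
blue 127 med z 0.012 mean [0.5231 0.2765 0.012 ] rect [array([521.6, 280.9]), array([32.8, 68.4]), np.float64(57.7)]
grey 422 med z 0.0111 mean [0.525  0.1499 0.0109] rect [array([524.8, 150.1]), array([73.7, 71.9]), np.float64(77.9)]
strip 1535 med z 0.0183 mean [ 0.4477 -0.563   0.0184] rect [array([ 442.9, -560.8]), array([284.6,  78.2]), np.float64(0.1)]
cam 257 [0.75  0.053 0.169] [0.784 0.159 0.233]
rack tops 571 [ 0.451 -0.483  0.1  ] [ 0.681 -0.214  0.136]
scene table z 0.002940486010357901
green 405 med z 0.0147 mean [0.542  0.0466 0.0148] rect [array([542.7,  45. ]), array([70.2, 70.5]), np.float64(10.7)]
blue 511 med z 0.0146 mean [0.5148 0.2585 0.0147] rect [array([515.2, 257.8]), array([68.8, 68.6]), np.float64(75.2)]
grey 532 med z 0.0142 mean [0.5247 0.1473 0.0136] rect [array([521.3, 142.7]), array([83.1, 78.2]), np.float64(79.3)]
strip 567 med z 0.0219 mean [ 0.4442 -0.5688  0.022 ] rect [array([ 447.2, -562.6]), array([ 75.4, 271.8]), np.float64(89.4)]
cam 561 [0.75  0.052 0.163] [0.787 0.161 0.234]
rack tops 824 [ 0.45  -0.484  0.1  ] [ 0.683 -0.211  0.136]
```

View pics/all.png

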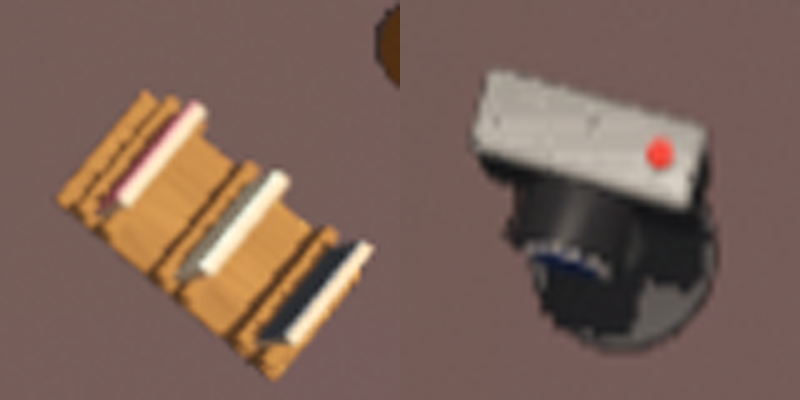

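View pics/scenecrop.png

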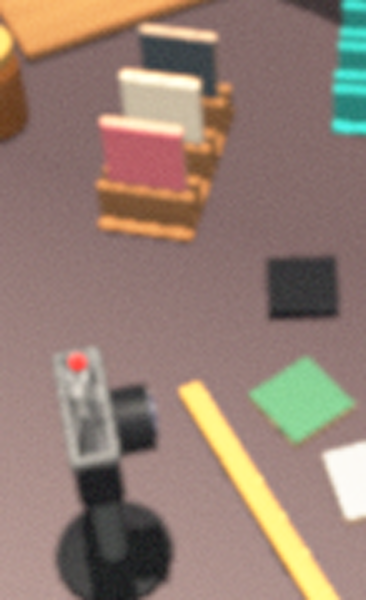

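The rose sample is in the end slot nearest +x/+y, with its pink face towards +x,+y (up-left in the top view). The camera's lens points down in the picture, turned about 15°. Next come the strip, the tiles, the sample tops and the lens.

```bash
python3 - <<'E'
from h import *
from scipy import ndimage
def rect(q): 
    r=cv2.minAreaRect((q[:,:2]*1000).astype(np.float32)); return [np.round(x,1) for x in r]
for n in('top','scene'):
    im,d=load(n);P=cloud(n,d);hsv=cv2.cvtColor(im,cv2.COLOR_RGB2HSV).astype(int);H,S,V=hsv[...,0],hsv[...,1],hsv[...,2]
    X,Y,Z=P[...,0],P[...,1],P[...,2]; ok=d>0
    print('==',n)
    m=ok&(X>.5)&(X<.75)&(Y>-.1)&(Y<.36)&(H>15)&(H<32)&(S>120)&(Z<.04)&(Z>.01)
    q=P[m];print('strip',m.sum(),np.median(q[:,2]).round(4),rect(q), 'fit',np.polyfit(q[:,1],q[:,0],1).round(4))
    for k,(x,y) in {'green':(.54,.045),'grey':(.525,.15),'blue':(.52,.26)}.items():
        m=ok&(abs(X-x)<.055)&(abs(Y-y)<.052)&(Z>.0075+(n=='scene')*.002)&(Z<.02)&((S<45)|(H>40))&(H<130)
        l,c=ndimage.label(m);b=l==1+np.argmax(ndimage.sum(m,l,range(1,c+1)))
        q=P[b];print(k,b.sum(),np.median(q[:,2]).round(4),q.mean(0).round(4),rect(q))
    # sample tops
    m=ok&(X>.45)&(X<.7)&(Y>-.5)&(Y<-.2)&(Z>.123)&(Z<.138)
    l,c=ndimage.label(m,np.ones((3,3)))
    for i in range(1,c+1):
        q=P[l==i]
        if len(q)>15: print('top',len(q),q.mean(0).round(4),im[l==i].mean(0).round(),rect(q))
    m=ok&(X>.66)&(X<.95)&(Y>.0)&(Y<.25)&(Z>.15)&(Z<.3)
    q=P[m];ztop=np.percentile(q[:,2],98);print('cam',len(q),q.min(0).round(3),q.max(0).round(3),'ztop',ztop)
    q=P[m&(Z>ztop-.008)];print('lid',len(q),q.mean(0).round(4),rect(q))
    # foot
    m=ok&(X>.66)&(X<.95)&(Y>.0)&(Y<.25)&(Z>.008)&(Z<.03)&(V<80)
    q=P[m];print('foot',len(q),q.mean(0).round(3),cv2.minEnclosingCircle((q[:,:2]*1000).astype(np.float32)) if len(q) else '')
E
```

```text
== top
strip 498 0.0161 [array([624.2, 154.3]), array([ 20.7, 337.4]), np.float64(1.5)] fit [-0.0217  0.6272]
green 370 0.0122 [0.5418 0.0445 0.0124] [array([541.8,  44.2]), array([69.7, 69.8]), np.float64(11.1)]
grey 351 0.0119 [0.5261 0.1483 0.0122] [array([526.2, 148.3]), array([70.8, 70.1]), np.float64(77.9)]
blue 354 0.0121 [0.5144 0.2582 0.0122] [array([514.3, 257.8]), array([70.5, 69.2]), np.float64(74.8)]
top 72 [ 0.5639 -0.2401  0.128 ] [243. 207. 182.] [array([ 563.8, -239.9]), array([10.5, 77.1]), np.float64(53.3)]
top 80 [ 0.5183 -0.2916  0.1282] [234. 224. 197.] [array([ 518.9, -292.1]), array([11.6, 79.7]), np.float64(49.0)]
top 71 [ 0.4761 -0.3482  0.1286] [199. 184. 162.] [array([ 476.5, -348.6]), array([10.7, 74.4]), np.float64(49.9)]
cam 687 [0.702 0.053 0.162] [0.784 0.159 0.234] ztop 0.23022784277607566
lid 324 [0.7541 0.1068 0.2256] [array([749.3, 108.5]), array([104.9,  47.8]), np.float64(75.7)]
foot 192 [0.736 0.103 0.012] ((747.62158203125, 105.03857421875), 48.91323471069336)
== scene
strip 253 0.0178 [array([625.8, 153.6]), array([ 21.5, 340.4]), np.float64(
[... 239 characters left out ...]
55 0.0145 [0.5157 0.2584 0.0146] [array([515.2, 257.5]), array([73.1, 70.2]), np.float64(74.8)]
top 82 [ 0.4793 -0.3503  0.1291] [188. 164. 137.] [array([ 476.8, -351.6]), array([18.1, 76.3]), np.float64(49.7)]
top 90 [ 0.5195 -0.2933  0.1295] [248. 236. 207.] [array([ 519.7, -295.1]), array([17. , 79.5]), np.float64(49.8)]
top 96 [ 0.5643 -0.2398  0.1294] [246. 194. 171.] [array([ 564.4, -240.6]), array([16.1, 81.4]), np.float64(49.4)]
cam 949 [0.709 0.052 0.163] [0.787 0.161 0.236] ztop 0.23123844992461506
lid 505 [0.7579 0.1087 0.2273] [array([747.6, 108.4]), array([107.3,  56.6]), np.float64(75.4)]
foot 669 [0.758 0.116 0.014] ((757.1021728515625, 107.12051391601562), 49.757076263427734)
```

Request:
{"method": "apply_moves", "body": {
  "commands": [
    [22,0.33,0.8,0,-0.06],
    [22,0.33,0.8,0,-0.06],
    [22,0.33,0.8,0,-0.06],
    [22,0.33,0.8,0,-0.06],
    [22,0.33,0.8,0,-0.06],
    [22,0.33,0.8,0,-0.06],
    [22,0.33,0.8,0,-0.06],
    [22,0.33,0.8,0,-0.06],
    [22,0.33,0.8,0,-0.06],
    [22,0.33,0.8,0,-0.06],
    [22,0.33,0.8,0,-0.06],
    [22,0.33,0.8,0,-0.06]
  ]
}}

```text
clock: 1.6
position: [0.4724, -0.0018, 0.2266]
ee_rot: [3.141, 0.037, -0.0]
force: [1.1, -0.3, 0.7]
width: 0.224
gripper_force: 0.0
```

```bash
cat >> h.py <<'E'
def st():
    s=observe();R=cv2.Rodrigues(np.array(s['ee_rot'],float))[0]
    print('t',s['clock'],'p',np.round(s['position'],4),'yaw of tool y deg',np.degrees(np.arctan2(R[1,1],R[0,1])).round(2),'tilt',R[:,2].round(4),'F',np.round(s['force'],1),'w',round(s['width'],3),'g',s['gripper_force'],'q',np.round(s['joints'],2));return s
E
python3 - <<'E'
from h import *
st()
for n in('top','scene'):
    im,d=load(n);P=cloud(n,d);X,Y,Z=P[...,0],P[...,1],P[...,2]
    a=np.radians(-14.4);ux=np.array([np.cos(a),np.sin(a)]);uy=np.array([-ux[1],ux[0]])
    m=(d>0)&(X>.66)&(X<.95)&(Y>.0)&(Y<.25)&(Z>.12)&(Z<.3)
    q=P[m];c=q[:,:2]@np.stack([ux,uy],1)
    print(n,'stand', np.array([.755,.106])@np.stack([ux,uy],1))
    for lo in np.arange(.63,.76,.008):
        k=(c[:,0]>=lo)&(c[:,0]<lo+.008)
        if k.sum()>2: print(lo.round(3),k.sum(),'lat',c[k,1].min().round(3),c[k,1].max().round(3),'z',q[k,2].min().round(3),q[k,2].max().round(3))
E
```

```text
t 1.6 p [ 0.4724 -0.0018  0.2266] yaw of tool y deg -88.66 tilt [-2.e-04 -2.e-04 -1.e+00] F [ 1.1 -0.3  0.7] w 0.224 g 0.0 q [ 0.16  0.21 -0.31  1.91  0.08  1.03 -1.74]
top stand [0.70491916 0.29043068]
0.646 6 lat 0.278 0.288 z 0.181 0.209
0.654 66 lat 0.267 0.316 z 0.178 0.221
0.662 42 lat 0.266 0.315 z 0.191 0.218
0.67 43 lat 0.266 0.317 z 0.184 0.223
0.678 55 lat 0.245 0.337 z 0.195 0.226
0.686 148 lat 0.238 0.342 z 0.162 0.231
0.694 94 lat 0.238 0.343 z 0.173 0.234
0.702 96 lat 0.238 0.342 z 0.179 0.233
0.71 90 lat 0.238 0.344 z 0.165 0.233
0.718 47 lat 0.241 0.342 z 0.218 0.23
scene stand [0.70491916 0.29043068]
0.654 31 lat 0.283 0.317 z 0.18 0.22
0.662 65 lat 0.273 0.319 z 0.186 0.224
0.67 65 lat 0.27 0.317 z 0.185 0.222
0.678 65 lat 0.27 0.318 z 0.187 0.222
0.686 115 lat 0.241 0.344 z 0.168 0.231
0.694 156 lat 0.239 0.345 z 0.163 0.233
0.702 156 lat 0.241 0.345 z 0.164 0.236
0.71 157 lat 0.237 0.346 z 0.167 0.234
0.718 139 lat 0.241 0.346 z 0.168 0.231
```

Request:
{"method": "apply_moves", "body": {
  "commands": [
    [22,0,0.77,0,0],
    [22,0,0,-0.7,0],
    [22,0,0,-0.7,0],
    [22,0,0,-0.7,0],
    [22,0,0,-0.7,0],
    [22,0,0,-0.5,0],
    [22,0,0,-0.3,0],
    [22,0,0,-0.08,0],
    [22,0,0,0,0]
  ]
}}

```text
clock: 2.72
position: [0.4722, 0.0429, 0.006]
ee_rot: [3.141, 0.039, -0.0]
force: [0.1, 0.2, 0.5]
width: 0.218
gripper_force: 0.0
```

Request:
{"method": "apply_moves", "body": {
  "commands": [
    [22,0.15,0,0,0],
    [22,0.12,0,0,0],
    [22,0.12,0,0,0],
    [22,0.12,0,0,0],
    [22,0.12,0,0,0],
    [22,0.1,0,0,0],
    [22,0.1,0,0,0],
    [22,0.07,0,0,0],
    [22,0.05,0,0,0]
  ]
}}

```text
clock: 3.85
position: [0.5295, 0.0428, 0.0059]
ee_rot: [3.141, 0.039, 0.0]
force: [-1.0, 0.0, 0.4]
width: 0.218
gripper_force: 0.5
```

Request:
{"method": "apply_moves", "body": {
  "commands": [
    [22,0.04,0,0,0],
    [22,0.04,0,0,0],
    [22,0,0,0,0]
  ]
}}

```text
clock: 4.22
position: [0.5344, 0.0429, 0.006]
ee_rot: [-3.141, -0.039, -0.001]
force: [-0.5, -0.2, 0.8]
width: 0.221
gripper_force: 0.0
```

Request:
{"method": "apply_moves", "body": {
  "commands": [
    [22,0.03,0,0,0],
    [22,0.03,0,0,0],
    [22,0,0,0,0]
  ]
}}

```text
clock: 4.6
position: [0.535, 0.0429, 0.0056]
ee_rot: [3.141, 0.04, -0.007]
force: [-8.3, -0.0, 6.5]
width: 0.218
gripper_force: 4.2
```

```bash
cat > tiles.py <<'E'
from h import *
from scipy import ndimage
st()
im,d=grab('scene');P=cloud('scene',d);hsv=cv2.cvtColor(im,cv2.COLOR_RGB2HSV).astype(int);H,S,V=hsv[...,0],hsv[...,1],hsv[...,2]
X,Y,Z=P[...,0],P[...,1],P[...,2]
b=(d>0)&(X>.44)&(X<.63)&(Z>.008)&(Z<.03)
for k,m in {'green':(H>45)&(H<80)&(S>60),'blue':(H>100)&(H<125)&(S>90),'grey':(S<45)&(V>160)&(Y>.08)}.items():
    m=b&m;l,c=ndimage.label(m);m=l==1+np.argmax(ndimage.sum(m,l,range(1,c+1)))
    q=P[m];r=cv2.minAreaRect((q[:,:2]*1000).astype(np.float32));print(k,q[:,:2].mean(0).round(4),[np.round(x,1) for x in r])
E
python3 tiles.py
```

```text
t 4.6 p [0.535  0.0429 0.0056] yaw of tool y deg -88.56 tilt [-4.5e-03 -8.0e-04 -1.0e+00] F [-8.3 -0.   6.5] w 0.218 g 4.234541282057762 q [ 0.01  0.6  -0.26  1.98  0.26  0.6  -1.97]
green [0.5812 0.0405] [array([580.5,  39.1]), array([63.9, 68.8]), np.float64(3.7)]
blue [0.5148 0.2585] [array([514.8, 258.2]), array([68.4, 67.7]), np.float64(75.6)]
grey [0.5252 0.1573] [array([526.2, 147.1]), array([74.6, 70. ]), np.float64(77.9)]
```

Request:
{"method": "apply_moves", "body": {
  "commands": [
    [22,0.02,0,0,0],
    [22,0,0,0,0]
  ]
}}

```text
clock: 4.9
position: [0.535, 0.0428, 0.0055]
ee_rot: [3.14, 0.04, -0.01]
force: [-12.5, 0.8, 9.8]
width: 0.221
gripper_force: 5.9
```

Request:
{"method": "apply_moves", "body": {
  "commands": [
    [22,-0.3,0,0,0],
    [22,-0.5,0,0.0,0],
    [22,-0.5,0,0.4,0],
    [22,0,0.6,0,0],
    [22,0,0.6,0,0],
    [22,0,0.55,0,0],
    [22,0,0,-0.2,0],
    [22,0,0,-0.2,0],
    [22,0,0,0,0]
  ]
}}

```text
clock: 6.02
position: [0.46, 0.1463, 0.0048]
ee_rot: [3.14, 0.037, -0.004]
force: [-0.6, 0.1, -0.2]
width: 0.22
gripper_force: 0.0
```

Request:
{"method": "apply_moves", "body": {
  "commands": [
    [22,0.2,0,0,0],
    [22,0.12,0,0,0],
    [22,0.12,0,0,0],
    [22,0.12,0,0,0],
    [22,0.12,0,0,0],
    [22,0.12,0,0,0],
    [22,0.1,0,0,0],
    [22,0.1,0,0,0],
    [22,0.08,0,0,0],
    [22,0.06,0,0,0],
    [22,0.03,0,0,0],
    [22,0,0,0,0]
  ]
}}

```text
clock: 7.52
position: [0.5313, 0.1479, 0.006]
ee_rot: [-3.141, -0.039, -0.001]
force: [0.7, 0.3, 0.6]
width: 0.218
gripper_force: 0.0
```

Request:
{"method": "apply_moves", "body": {
  "commands": [
    [22,0.03,0,0,0],
    [22,0.03,0,0,0],
    [22,0,0,0,0]
  ]
}}

```text
clock: 7.9
position: [0.5334, 0.1479, 0.0058]
ee_rot: [3.141, 0.039, -0.003]
force: [-4.6, 0.1, 3.6]
width: 0.22
gripper_force: 2.5
```

Request:
{"method": "apply_moves", "body": {
  "commands": [
    [22,0.03,0,0,0],
    [22,0,0,0,0]
  ]
}}

```text
clock: 8.15
position: [0.5335, 0.1479, 0.0056]
ee_rot: [3.14, 0.04, -0.008]
force: [-10.6, 0.6, 7.9]
width: 0.223
gripper_force: 5.1
```

Request:
{"method": "apply_moves", "body": {
  "commands": [
    [22,-0.3,0,0,0],
    [22,-0.6,0,0.0,0],
    [22,-0.58,0,0.4,0],
    [22,0,0.6,0,0],
    [22,0,0.6,0,0],
    [22,0,0.63,0,0],
    [22,0,0,-0.2,0],
    [22,0,0,-0.2,0],
    [22,0,0,0,0]
  ]
}}

```text
clock: 9.28
position: [0.447, 0.2559, 0.0047]
ee_rot: [3.139, 0.037, -0.003]
force: [-0.3, -0.2, -0.2]
width: 0.217
gripper_force: 0.0
```

Contact is expected near x = 0.532.

Request:
{"method": "apply_moves", "body": {
  "commands": [
    [22,0.2,0,0,0],
    [22,0.14,0,0,0],
    [22,0.14,0,0,0],
    [22,0.14,0,0,0],
    [22,0.14,0,0,0],
    [22,0.14,0,0,0],
    [22,0.12,0,0,0],
    [22,0.12,0,0,0],
    [22,0.1,0,0,0],
    [22,0.08,0,0,0],
    [22,0.05,0,0,0],
    [22,0,0,0,0]
  ]
}}

```text
clock: 10.78
position: [0.5302, 0.2576, 0.0059]
ee_rot: [-3.141, -0.038, -0.001]
force: [0.0, 0.3, 0.2]
width: 0.222
gripper_force: 0.0
```

Request:
{"method": "apply_moves", "body": {
  "commands": [
    [22,0.03,0,0,0],
    [22,0.03,0,0,0],
    [22,0,0,0,0]
  ]
}}

```text
clock: 11.15
position: [0.5317, 0.2577, 0.0058]
ee_rot: [3.141, 0.04, -0.004]
force: [-6.3, -0.9, 4.6]
width: 0.224
gripper_force: 3.1
```

Request:
{"method": "apply_moves", "body": {
  "commands": [
    [22,0.03,0,0,0],
    [22,0,0,0,0]
  ]
}}

```text
clock: 11.4
position: [0.5318, 0.2577, 0.0056]
ee_rot: [3.14, 0.041, -0.008]
force: [-10.8, -0.7, 8.2]
width: 0.218
gripper_force: 5.7
```

Request:
{"method": "apply_moves", "body": {
  "commands": [
    [22,-0.3,0,0,0],
    [22,-0.6,0,0.0,0],
    [22,-0.3,-0.4,0.7,0],
    [22,0,-0.6,0.7,0],
    [22,0,-0.6,0.7,0],
    [22,0,-0.7,0.7,0],
    [22,0,-0.7,0.6,0],
    [22,0,-0.7,0,0],
    [22,0,-0.7,0,0],
    [22,0,-0.7,0,0],
    [22,0,-0.7,0,0]
  ]
}}

```text
clock: 12.78
position: [0.4632, -0.0919, 0.2103]
ee_rot: [3.141, 0.039, 0.002]
force: [1.1, 0.0, -0.4]
width: 0.22
gripper_force: 0.0
```

```bash
python3 tiles.py; python3 - <<'E'
from h import *
im,d=grab('top');im2,_=load('scene')
a=cv2.resize(im[160:230,175:305,::-1],(780,420),interpolation=cv2.INTER_CUBIC)
cv2.imwrite('pics/tiles.png',a)
E
```

```text
t 12.775 p [ 0.4632 -0.0919  0.2103] yaw of tool y deg -88.58 tilt [ 1.e-03 -4.e-04 -1.e+00] F [ 1.1  0.  -0.4] w 0.22 g 0.0 q [ 0.25  0.22 -0.2   1.94  0.05  0.99 -1.52]
green [0.5798 0.0407] [array([579.3,  38.7]), array([64.2, 71.9]), np.float64(0.6)]
blue [0.5758 0.2695] [array([575.4, 269. ]), array([65.5, 68.8]), np.float64(2.1)]
grey [0.5793 0.158 ] [array([577.7, 155.9]), array([73.7, 72.6]), np.float64(2.3)]
```

View pics/tiles.png

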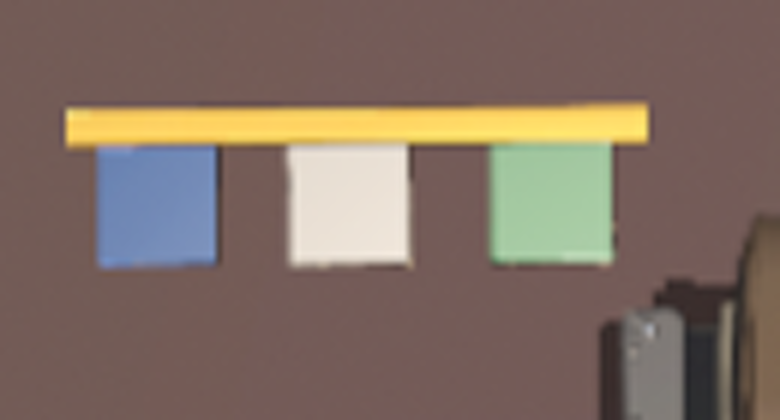

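The three tiles lie flush and square: each upper edge meets the strip's lower edge at about row 145, and their lower edges are level at about row 265. Next is the rose sample, with tool y towards +51.4°.

Request:
{"method": "apply_moves", "body": {
  "commands": [
    [38,0.1,-0.18,0,0.35],
    [38,0.12,-0.18,0,0.35],
    [38,0.12,-0.18,0,0.35],
    [38,0.12,-0.18,0,0.35],
    [38,0.12,-0.18,0,0.35],
    [38,0.12,-0.18,0,0.35],
    [38,0.12,-0.18,0,0.35],
    [38,0.12,-0.18,0,0.35],
    [38,0.12,-0.18,0,0.35],
    [38,0.12,-0.18,0,0.35],
    [38,0.12,-0.18,0,0.35],
    [38,0.12,-0.18,0,0.35]
  ]
}}

```text
clock: 14.38
position: [0.5489, -0.2199, 0.21]
ee_rot: [1.521, 2.748, 0.0]
force: [1.0, -0.2, 0.9]
width: 0.381
gripper_force: 0.0
```

Request:
{"method": "apply_moves", "body": {
  "commands": [
    [38,0.12,-0.18,0,0.35],
    [38,0.12,-0.13,0,0.34],
    [38,0,0,0,0],
    [38,0,0,0,0]
  ]
}}

```text
clock: 14.88
position: [0.5627, -0.2378, 0.2099]
ee_rot: [-1.04, -2.964, -0.001]
force: [-0.5, 0.3, 0.4]
width: 0.383
gripper_force: 0.0
```

```bash
python3 -c "
from h import *
st()"
```

```text
t 14.875 p [ 0.5627 -0.2378  0.2099] yaw of tool y deg 51.31 tilt [-1.e-04  4.e-04 -1.e+00] F [-0.5  0.3  0.4] w 0.383 g 0.0 q [ 0.72  0.5  -0.6   1.59  0.3   1.14  0.95]
```

Request:
{"method": "apply_moves", "body": {
  "commands": [
    [38,0.02,-0.04,-0.5,0],
    [38,0,0,-0.5,0],
    [38,0,0,-0.5,0],
    [38,0,0,-0.3,0],
    [38,0,0,-0.3,0],
    [38,0,0,0,0]
  ]
}}

```text
clock: 15.62
position: [0.5634, -0.2407, 0.083]
ee_rot: [-1.036, -2.964, 0.0]
force: [-0.3, -0.2, -1.0]
width: 0.378
gripper_force: 0.0
```

Request:
{"method": "apply_moves", "body": {
  "commands": [
    [0,0,0,0,0],
    [0,0,0,0,0],
    [0,0,0,0,0],
    [0,0,0,0,0],
    [0,0,0,0,0],
    [0,0,0,0,0]
  ],
  "newtons": 30
}}

```text
clock: 16.38
position: [0.5646, -0.2407, 0.0846]
ee_rot: [1.035, 2.965, 0.001]
force: [1.1, 1.7, 6.8]
width: 0.109
gripper_force: 29.9
```

Request:
{"method": "apply_moves", "body": {
  "commands": [
    [0,0,0,0.1,0],
    [0,0,0,0.2,0],
    [0,0,0,0.3,0],
    [0,0,0,0.4,0],
    [0,0,0,0.4,0],
    [0,0,0,0.4,0],
    [0,0,0,0.3,0],
    [0,0,0,0,0]
  ]
}}

```text
clock: 17.38
position: [0.5646, -0.2415, 0.2118]
ee_rot: [1.035, 2.963, -0.001]
force: [-0.6, 0.6, -2.1]
width: 0.106
gripper_force: 30.0
```

```bash
python3 -c "
from h import *
st()
im,d=grab('scene')
cv2.imwrite('pics/lift.png',cv2.resize(im[60:240,150:390,::-1],(800,600)))"
```

```text
t 17.375 p [ 0.5646 -0.2415  0.2118] yaw of tool y deg 51.48 tilt [ 0.0023 -0.0015 -1.    ] F [-0.6  0.6 -2.1] w 0.106 g 29.974511861801147 q [ 0.72  0.5  -0.6   1.59  0.3   1.15  0.95]
```

View pics/lift.png

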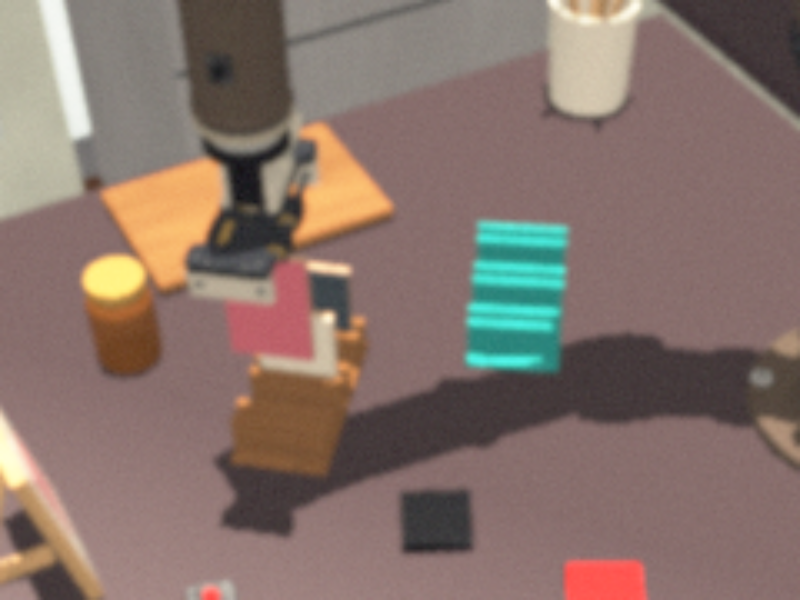

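The rose is held clear of the rack, pink towards the scene camera (around 270,310), and the other samples are untouched. Next I carry it to the lens.

Request:
{"method": "apply_moves", "body": {
  "commands": [
    [0,0,0.2,0,-0.1],
    [0,0,0.4,0,-0.2],
    [0,0,0.6,0,-0.2],
    [0,0,0.7,0,-0.25],
    [0,0,0.7,0,-0.25],
    [0,0,0.7,0,-0.25],
    [0,0,0.7,0,-0.25],
    [0,0,0.7,0,-0.25],
    [0,-0.05,0.6,0,-0.2],
    [0,0,0.6,0,-0.2],
    [0,0,0.4,0,-0.1],
    [0,0,0.33,0,-0.05]
  ]
}}

```text
clock: 18.92
position: [0.5601, 0.1578, 0.2086]
ee_rot: [-2.482, -1.925, 0.003]
force: [0.5, 0.4, -2.0]
width: 0.108
gripper_force: 30.0
```

Request:
{"method": "apply_moves", "body": {
  "commands": [
    [0,0,0,0,0],
    [0,0,0,0,0],
    [0,0,0,0,0]
  ]
}}

```text
clock: 19.3
position: [0.5611, 0.1554, 0.2096]
ee_rot: [2.483, 1.924, -0.001]
force: [0.4, 0.1, -2.8]
width: 0.109
gripper_force: 30.0
```

```bash
cat > look.py <<'E'
from h import *
s=st()
for n in('scene','top'):
    im,d=grab(n);P=cloud(n,d);hsv=cv2.cvtColor(im,cv2.COLOR_RGB2HSV).astype(int);H,S,V=hsv[...,0],hsv[...,1],hsv[...,2]
    X,Y,Z=P[...,0],P[...,1],P[...,2]
    b=(d>0)&(X>.45)&(X<.65)&(Y>.08)&(Y<.24)&(Z>.1)&(Z<.29)
    m=b&((H>165)|(H<6))&(S>70)
    q=P[m];print(n,'pink',len(q))
    if len(q)>40:
        c=q.mean(0);U,_,Vt=np.linalg.svd(q-c);nn=Vt[2]*np.sign(Vt[2][0]);print('normal',nn.round(4),'yaw',np.degrees(np.arctan2(nn[1],nn[0])).round(2),'c',c.round(4))
        a=np.arctan2(nn[1],nn[0]);e=np.stack([np.array([-np.sin(a),np.cos(a)]),np.array([np.cos(a),np.sin(a)])],1)
        w=q[:,:2]@e;print('lat',np.percentile(w[:,0],[0,2,98,100]).round(4),'depth',np.median(w[:,1]).round(4),'z',np.percentile(q[:,2],[0,2,98,100]).round(4))
    cv2.imwrite(f'pics/pres_{n}.png',cv2.resize(im[100:220,180:340,::-1] if n=='top' else im[150:330,180:420,::-1],(800,600),interpolation=cv2.INTER_CUBIC))
E
python3 look.py
```

```text
t 19.3 p [0.5611 0.1554 0.2096] yaw of tool y deg -14.47 tilt [-5.e-04 -9.e-04 -1.e+00] F [ 0.4  0.1 -2.8] w 0.109 g 29.97452884912491 q [-0.05  0.42 -0.44  1.67  0.2   1.09 -0.8 ]
scene pink 201
normal [ 0.9733 -0.2295 -0.0014] yaw -13.27 c [0.5714 0.1716 0.193 ]
lat [0.2411 0.2491 0.3202 0.3213] depth 0.5169 z [0.1342 0.1366 0.2566 0.2826]
top pink 0
```

View pics/pres_scene.png

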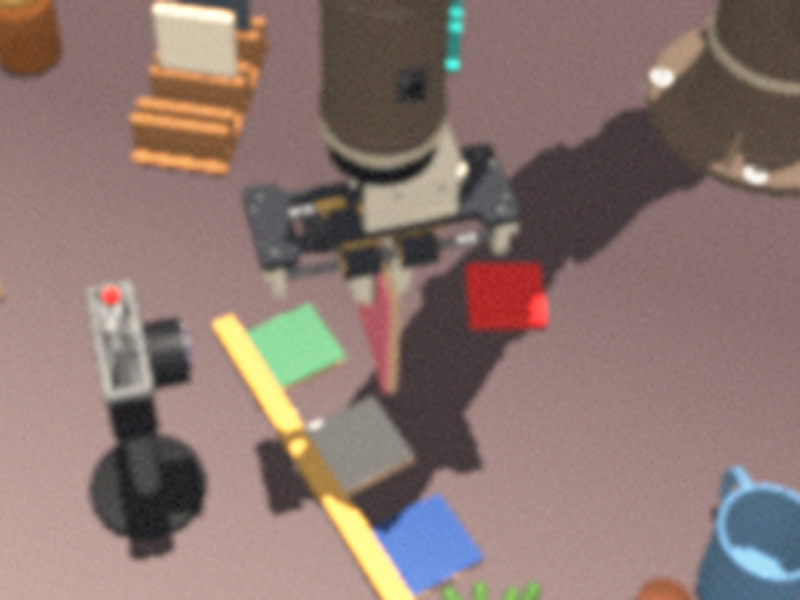

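The tile hangs upright before the camera, with its pink edge at (380,330) and the lens at (185,350). I'll check lens height and lateral offset.

```bash
python3 - <<'E'
from h import *
from scipy.optimize import least_squares
a=np.radians(-14.45);B=np.stack([[np.cos(a),np.sin(a)],[-np.sin(a),np.cos(a)]],1)
for n,bz in(('top',.0005),('scene',.0025)):
    im,d=grab(n);P=cloud(n,d);X,Y,Z=P[...,0],P[...,1],P[...,2]
    m=(d>0)&(X>.66)&(X<.95)&(Y>.0)&(Y<.25)&(Z>.15)&(Z<.3);q=P[m];c=q[:,:2]@B
    k=(c[:,0]>.658)&(c[:,0]<.68);w=np.c_[c[k,1],q[k,2]-bz]
    f=least_squares(lambda p:np.hypot(w[:,0]-p[0],w[:,1]-p[1])-p[2],[.291,.194,.025],loss='soft_l1',f_scale=.001)
    print(n,k.sum(),'barrel lat,z,r',f.x.round(4),'front',np.percentile(c[:,0],[0,1,3,6]).round(4))
    k=(c[:,0]>.692)&(c[:,0]<.722);print(' body lat',np.percentile(c[k,1],[1,99]).round(4),'z lid',(np.median(q[k&(q[:,2]>.22),2])-bz).round(4))
    m=(d>0)&(X>.5)&(X<.62)&(Y>.08)&(Y<.24)&(Z>.12)&(Z<.19);q=P[m];c=q[:,:2]@B
    print(' tile',len(q),'lat',np.percentile(c[:,1],[0,1,5,95,99,100]).round(4),'depth',np.percentile(c[:,0],[1,10,50,90,99]).round(4),'zmin',(q[:,2].min()-bz).round(4))
    for lo in np.arange(.13,.19,.012):
        k=(q[:,2]>lo)&(q[:,2]<lo+.012)
        if k.sum()>3:print('   z',lo.round(3),c[k,1].max().round(4),np.median(c[k,0]).round(4))
print(observe()['position']@np.r_[np.c_[B,[0,0]],[[0,0,1]]])
E
```

```text
top 118 barrel lat,z,r [0.2919 0.191  0.026 ] front [0.6532 0.6537 0.655  0.6568]
 body lat [0.2391 0.343 ] z lid 0.2246Traceback (most recent call last):
  File "<stdin>", line 12, in <module>
    return _quantile_unchecked(
        a, q, axis, out, overwrite_input, method, keepdims, weights)
    return _ureduce(a,
                    func=_quantile_ureduce_func,
    ...<5 lines>...
                    overwrite_input=overwrite_input,
                    method=method)
    r = func(a, **kwargs)
    result = _quantile(arr,
                       quantiles=q,
    ...<2 lines>...
                       out=out,
                       weights=wgt)
    slices_having_nans = np.isnan(arr[-1, ...])
                                  ~~~^^^^^^^^^
IndexError: index -1 is out of bounds for axis 0 with size 0
```

```bash
python3 - <<'E'
from h import *
from scipy.optimize import least_squares
a=np.radians(-14.45);B=np.stack([[np.cos(a),np.sin(a)],[-np.sin(a),np.cos(a)]],1)
n,bz='scene',.0025
im,d=grab(n);P=cloud(n,d);X,Y,Z=P[...,0],P[...,1],P[...,2]
m=(d>0)&(X>.66)&(X<.95)&(Y>.0)&(Y<.25)&(Z>.15)&(Z<.3);q=P[m];c=q[:,:2]@B
k=(c[:,0]>.658)&(c[:,0]<.68);w=np.c_[c[k,1],q[k,2]-bz]
f=least_squares(lambda p:np.hypot(w[:,0]-p[0],w[:,1]-p[1])-p[2],[.291,.194,.025],loss='soft_l1',f_scale=.001)
print(n,k.sum(),'barrel lat,z,r',f.x.round(4),'front',np.percentile(c[:,0],[0,1,3,6]).round(4))
k=(c[:,0]>.692)&(c[:,0]<.722);print(' body lat',np.percentile(c[k,1],[1,99]).round(4),'c0',np.percentile(c[:,0],[90,97,99,100]).round(4),'z lid',(np.median(q[k&(q[:,2]>.22),2])-bz).round(4))
m=(d>0)&(X>.5)&(X<.62)&(Y>.08)&(Y<.24)&(Z>.12)&(Z<.19);q=P[m];c=q[:,:2]@B
print(' tile',len(q),'lat',np.percentile(c[:,1],[0,1,5,95,99,100]).round(4),'depth',np.percentile(c[:,0],[1,10,50,90,99]).round(4),'zmin',(q[:,2].min()-bz).round(4))
for lo in np.arange(.13,.19,.012):
    k=(q[:,2]>lo)&(q[:,2]<lo+.012)
    if k.sum()>3:print('   z',lo.round(3),c[k,1].max().round(4),c[k,0].min().round(4),c[k,0].max().round(4))
p=observe()['position'];print(p[:2]@B,p[2])
E
```

```text
scene 175 barrel lat,z,r [0.2915 0.1925 0.025 ] front [0.6569 0.659  0.6615 0.665 ]
 body lat [0.2415 0.3455] c0 [0.7201 0.7235 0.7247 0.7252] z lid 0.2248
 tile 133 lat [0.2502 0.2511 0.2609 0.3318 0.333  0.3347] depth [0.5012 0.504  0.5105 0.5111 0.5116] zmin 0.1311
   z 0.13 0.3312 0.5009 0.5112
   z 0.142 0.3321 0.5011 0.5116
   z 0.154 0.3333 0.5013 0.5112
   z 0.166 0.3319 0.5022 0.5112
   z 0.178 0.3347 0.5021 0.5118
[0.50436078 0.29129735] 0.20995344844893388
```

Request:
{"method": "apply_moves", "body": {
  "commands": [
    [0,0,0,0,0],
    [0,0,0,0,0],
    [0,0,0,0,0],
    [0,0,0,0,0]
  ]
}}

```text
clock: 20.0
position: [0.561, 0.1569, 0.2099]
ee_rot: [2.482, 1.926, 0.0]
force: [0.6, -0.7, -2.6]
width: 0.105
gripper_force: 30.0
```

```bash
python3 -c "
from h import *
st(); print(np.abs(observe()['dq']).max()); print(arm.sign_off())"
```

```text
t 20.0 p [0.561  0.1569 0.2099] yaw of tool y deg -14.38 tilt [ 0. -0. -1.] F [ 0.6 -0.7 -2.6] w 0.105 g 29.974566400051117 q [-0.05  0.42 -0.44  1.67  0.2   1.09 -0.8 ]
0.002278019271636144
the job is handed in; nothing more can be done
None
```

I handed the job in at 20 s: the three tiles measured flush, square and in one row along the strip, and the rose sample is held steady with its pink face to the lens, measured at about 15 cm and centred to within about 2 mm.

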